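Check the blue incubator's catch, pop the red one open

ROBOT

A 6-joint arm with a two-finger parallel gripper is mounted at the origin on the work surface. World frame = base frame: x ahead of the robot, y to its left, z up, the work surface at z = 0. Lengths are in m, angles in rad, forces in N, time in s.
With the tool pointing down it reaches from about 0.3 to 0.95 m from the base axis. Payload 3.1 kg.
Tool frame: the origin (TCP) lies at the very end of the fingers, on their centre line; the grasp point (between the pads) lies 19 mm behind it; z points along the fingers, y is the direction in which the jaws open and shut (so a half turn about z gives the same grasp; the last joint's range is limited). The gripper opens to 85 mm and grips with 20 to 120 N. Pads are 22 mm wide; open, the fingers measure 114 mm over their backs; the gripper's body (76 mm by 85 mm) begins 54 mm behind the grasp point. The pads swing forward as they close: fully open they stand 13 mm farther back than shut.
Start: joints at [1.145, 0.308, 1.634, -0, 1.2, -0.07], TCP at [0.218, 0.586, 0.231] pointing down, gripper open.
Joint ranges: [-3.06, 3.06], [-0.79, 1.96], [0.05, 2.63], [-1.19, 4.34], [0.05, 2.64], [-2.94, 2.94]. Speed limits (rad/s): [2.79, 2.79, 3.14, 3.14, 3.14, 3.14].

INTERFACE

Orientations are given as a unit quaternion [x, y, z, w].
In Python, from plant import telemetry, eyes, ticket gives the robot as it stands. The module is installed in compiled form; this text tells all that it offers.
- The arm moves only by the tool play_rows, never from a script. Its argument "deltas" is text: rows parted by semicolons, each of 7 numbers parted by spaces: the opening, from 0 (shut) to 1 (fully open), then the shift along the tool's x, y, z in cm, then the turn, a rotation vector about the tool's x, y, z in rad. A call has 1 to 12 rows; each row is the pose to reach, as a shift and turn from the pose commanded when the call began, along the tool's axes at that moment; what a row does not reach only later rows make up. A row lasts 1/10 s, in which the tool goes at most 50 mm and 8.59 degrees, less where a joint would pass 70% of its speed; a pose out of reach is approached as far as the arm can. A call with a gripper value outside its range is refused whole. The fingers move at their own pace and stop on an object; "grip_force" is the grip in N (left out, the last holds). Time passes only in rows, so rows that repeat a pose let the fingers close. It gives the time, the measured TCP pose, the force and the opening at its end, in the units of the state.
- telemetry.get_state(): the state, without advancing time (a new reading comes with each control period).
- eyes.grab_frame(name): name is "side" or "top" or "wrist"; returns the picture (400x640x3 uint8, blue, green, red); there is no depth.
- eyes.get_calibration(name): a dict with "fovy" (degrees; the focal length in pixels is half the picture's height over the tangent of half this angle, whatever the lens; pixels are square), "cx", "cy" (the principal point, pixels), "rvec" (rotation vector, rad) and "tvec" (3), from world to camera coordinates, as OpenCV has them. Camera axes: x right, y down, z forward; pixel columns grow to the right and rows downward; lengths in m; the calibration is good to about 2 mm. A picture is of the moment at which its call begins: read the wrist's pose just before it. get_calibration takes no time and is no camera call; for the wrist camera it gives the pose at the moment of the call.
- ticket.close_job(): hands the job in, once; it reports no verdict.
The state is a dict: "t": time; "joint_pos": joint angles; "qd": joint speeds; "tau": joint torques, N m; "tool_pos": TCP position; "tool_rot": TCP orientation; "contact_force": force on the tool from outside, world axes, zero at the start; "ft_torque": the same for the moment, N m; "width": opening from 0.0 (shut) to 1.0 (fully open).
Only numpy, scipy, OpenCV 4.12 (cv2) and the standard library are available. Lean on these libraries where they do the work, as an engineer would, in place of code of your own. Each camera call takes 0.05 s, during which the arm holds its last target. There are 200 camera calls.

TASK

Two small bench incubators stand side by side. First make sure that the blue one's door is caught: give its handle a firm tug outwards, and if the door gives, press it firmly home until it catches and tug again until it stays shut against the pull. Then press the yellow key on top of the red one and let its door spring fully open by itself, without ever touching that door; leave the blue door shut and everything else on the bench where it is.

Things in the scene. Friction and masses are not known exactly. Their poses are not given: they have to be found in the camera images.
- blue_unit: White bench incubator with blue trim, fixed to the bench, 250 mm deep (x), 170 wide (y), 205 high; upright, turned about the vertical. Origin at bench height: front at x -130 mm, back at x +120 mm, -x is the front. Its front is a door sloping up and back at 35 deg from level: outward normal (-0.574, 0, 0.819) in this frame. Hinge line along y at x 0, z 150 mm, at the door's upper edge.
- blue_visor (a point): Middle of the front lower edge of the blue unit's visor, a 16 mm thick ledge over its full width, jutting out above the upper part of the door (35 mm in front of the hinge line, 189 to 205 mm above the bench; the red unit has the same). Because of it the handle can only be pinched with the tool tilted about 35 deg, coming in along the door's normal.
- blue_hinge (a point): Middle of the blue door's hinge line (axes as blue_unit, the hinge runs along y; the door opens by turning about +y). The grip point at the handle turns about this line, so it moves not only outwards but also 44 mm up the slope for every 95 mm outwards: tug and press along that arc (turning the tool with it), or the hinge itself resists and the door seems caught.
- blue_door (a joint): Opening angle (rad): 0 shut, positive open, to 1.2; a soft gasket lets it be pressed in to -0.043. It lies shut by its own weight (0.4 to 0.6 kg, 160 mm long, 14 thick) whether caught or not; that varies and cannot be seen. Caught, it lifts only about 0.015 at a pull, then holds over 40 N. Not caught, it lifts freely with 2 to 3 N at the handle.
- blue_press (a point): Point on the outer face of the blue door, in its middle, just below the handle (125 mm down the slope from the hinge line), frame as blue_handle. Pressing the door (here or by its handle) right in to its stop, 4 to 5 mm inward against 5 to 9 N and then hard up (press to 15 N to be sure), makes the catch snap in; it then stays caught. Stopping short of it does not.
- blue_handle (a point): Point to grip on the blue door's handle, a grey flat flange standing straight out of the door: 90 mm wide along y, 12 thick along x. The point is mid-flange, 28 mm above the door's outer face, 16 mm inside the flange's outer edge, 95 mm down the slope from the hinge line. Frame turns with the door: z out along the flange (door normal), x up the slope to the hinge, y along the flange.
- blue_keeper: Fixed steel keeper of the blue unit's catch, hidden inside under the middle of the door's lower edge (155 mm down the slope from the hinge line); it feels a load only when a caught door is pulled. A 10 N tug at the handle loads it with some 5 N.
- red_unit: The like incubator with red trim, same sizes and frame as blue_unit; its door is held by a latch nose against an opening spring and is shut at the start.
- red_door (a joint): Opening angle of the red door (rad): about 0.004 latched shut, 0.95 fully open, where the spring holds it: it then stands about 20 deg above level and its handle reaches to 240 mm above the bench, all of it in front of the hinge line. Door and handle have the same sizes and places as the blue ones. The door and its handle must not be touched.
- red_key (a joint): Travel of the yellow release key (m): 0 up, 0.008 fully down; it starts to move at about 2.5 N, takes 7 N fully down, springs back. From 0.005 on the latch lets go.
- red_key_top (a point): Centre of the top of the yellow release key, a 45 (x) by 60 mm (y) pad on the flat top of the red unit, 58 mm behind the hinge line, 30 mm to +y of the middle, 218 mm above the bench, 13 mm proud of the unit's top. Axes as red_unit. Press straight down.
- tube_rack: Bystander: clear rack of white-capped tubes, 90 by 210 mm, 90 high; origin under its centre.
- tip_box: Bystander: clear box with green insert, 85 by 125 mm, 95 high; origin under its centre.
- timer: Bystander: green upright bench timer, 70 mm wide (y), 62 high, in front of the incubators; origin under its centre.
- reagent: Bystander: amber jar, 60 mm across, 100 high; origin under its centre.
- dish_stack: Bystander: stack of clear dishes, 90 mm across, 38 high; origin under its centre.
- marker: Bystander: white marker pen with black cap lying flat, 135 mm long along x, 13 thick; origin under its middle.
- cap_tube: Bystander: clear upright tube with purple cap, 44 mm foot, 74 high, beside the incubators; origin under its centre.

How it is judged:
By the outcome, as a careful person would: the job done as asked, in the order asked, and still so for the second after the job is handed in, with the robot touching nothing.
It also fails if it takes over 58 s, if anything falls off the work surface, if the arm or the gripper's body presses on something with over 40 N, if the wrist force passes 120 N, or if a joint passes its speed limit or range.

## Working session

There is one attempt and no reset: what is moved stays moved. The work goes in short steps, Python scripts to look and compute and a tool call to move; the robot and the scene stay as the last step left them, time stands still between calls to the robot, and variables do not carry over. Pictures are saved under pics/ and viewed, about 8 in all and at most 12, crops included, and the job is handed in when it is done.

Besides the shell and the picture viewer there is one more tool, called after "Request:" as a command line: name --argument value ..., lists and objects as JSON in quotes. play_rows: Moves the arm, as the interface text tells. Its arguments: {"type":"object","properties":{"deltas":{"type":"string"},"grip_force":{"type":"number"}},"required":["deltas"]}

```bash
mkdir -p pics
cat > h.py <<'E'
import numpy as np, cv2
from plant import telemetry, eyes, ticket
from scipy.spatial.transform import Rotation as R
def cal(n):
    c=eyes.get_calibration(n); f=200/np.tan(np.radians(c['fovy'])/2)
    Rm=cv2.Rodrigues(np.array(c['rvec'],float))[0]; t=np.array(c['tvec'],float).ravel()
    return f,c['cx'],c['cy'],Rm,t
def proj(C,p):
    f,cx,cy,Rm,t=C; q=Rm@np.array(p)+t; return np.array([f*q[0]/q[2]+cx,f*q[1]/q[2]+cy])
def ray(C,uv):
    f,cx,cy,Rm,t=C; d=Rm.T@np.array([(uv[0]-cx)/f,(uv[1]-cy)/f,1.]); return -Rm.T@t,d
def onz(C,uv,z):
    o,d=ray(C,uv); return o+d*(z-o[2])/d[2]
E
python3 - <<'E'
from h import *
s=telemetry.get_state(); print(s)
for n in ('side','top'):
    cv2.imwrite(f'pics/{n}0.png',eyes.grab_frame(n)); C=cal(n); print(n,C[0],C[1],C[2],ray(C,(320,200)))
E
```

```text
{'t': 0.0, 'joint_pos': array([ 1.14531941e+00,  3.09016799e-01,  1.63521487e+00, -2.47525690e-05,
        1.19970229e+00, -6.97594696e-02]), 'qd': array([-0.00020413,  0.00067909, -0.00147842,  0.00106514,  0.0009417 ,
       -0.00059236]), 'tau': array([-2.26110801e-04, -4.15243149e+01, -2.76666641e+01, -3.29695094e-04,
        1.00568729e-02, -1.00044201e-05]), 'tool_pos': array([0.21738472, 0.58508239, 0.23002625]), 'tool_rot': array([ 1.76917933e-01,  9.84224910e-01, -1.13776875e-03, -2.75743897e-04]), 'contact_force': array([-1.30026226, -0.04359088,  0.64225306]), 'ft_torque': array([0.00752077, 0.04532171, 0.02714752]), 'width': 0.9959263854034174}
side 512.4791937438702 323.7248614969051 197.47827232560263 (array([-0.04433642, -0.88180924,  1.18417235]), array([ 0.36768274,  0.60753329, -0.70412339]))
top 373.7284341396333 319.1869765791785 193.55089754684622 (array([0.33636565, 0.00796147, 1.13199041]), array([ 0.15614428, -0.00249546, -0.98788422]))
```

View pics/top0.png

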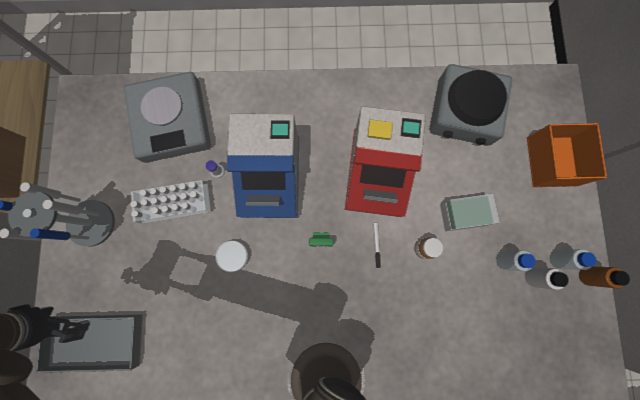

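View pics/side0.png

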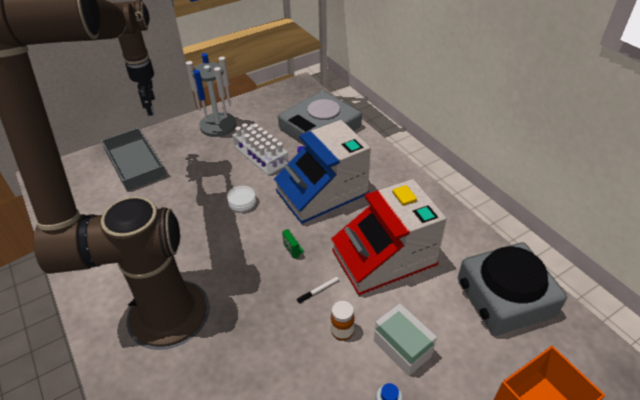

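The top view shows the blue unit at about (264,165), the red at (387,160) with its yellow key at (380,129), and the handles at (264,202) and (381,196). The side view agrees. Next I'll measure the colour regions and make one enlarged crop.

Run:
```python
from h import *
C=cal('top');im=cv2.imread('pics/top0.png')
a=cv2.resize(im[95:225,215:435],None,fx=3.6,fy=3.6,interpolation=cv2.INTER_CUBIC)
cv2.imwrite('pics/crop.png',a)
h=cv2.cvtColor(im,cv2.COLOR_BGR2HSV)
def blob(m,roi):
    k=np.zeros(m.shape,np.uint8);x0,y0,x1,y1=roi;k[y0:y1,x0:x1]=m[y0:y1,x0:x1]
    n,l,s,c=cv2.connectedComponentsWithStats(k);i=1+np.argmax(s[1:,4]);mm=(l==i).astype(np.uint8)
    return s[i],c[i],cv2.minAreaRect(cv2.findContours(mm,0,2)[0][0])
Y=cv2.inRange(h,(20,120,100),(35,255,255));B=cv2.inRange(h,(100,120,40),(125,255,255));Rd=cv2.inRange(h,(0,140,60),(8,255,255))|cv2.inRange(h,(172,140,60),(180,255,255))
for n,m,r in(('Y',Y,(340,100,430,160)),('B',B,(220,130,305,225)),('R',Rd,(335,130,430,220))):
    s,c,q=blob(m,r);print(n,s,c,q,cv2.boxPoints(q).round(1).tolist())
    if n=='Y':print('key',onz(C,c,.218))
G=cv2.inRange(h,(0,0,60),(179,90,170))
for r in((243,193,287,210),(358,186,402,206)):
    s,c,q=blob(G,r);print('handle',s,c,q)
S=cal('side');ims=cv2.imread('pics/side0.png');hs=cv2.cvtColor(ims,cv2.COLOR_BGR2HSV)
s,c,q=blob(cv2.inRange(hs,(20,120,100),(35,255,255)),(380,170,430,215));print('keyside',c,onz(S,c,.218))
```

```text
Y [368 120  24  19 387] [379.51937984 129.17054264] ((379.53851318359375, 129.19232177734375), (22.698354721069336, 16.868722915649414), 7.125016689300537) [[367.20001220703125, 136.1999969482422], [369.29998779296875, 119.4000015258789], [391.79998779296875, 122.19999694824219], [389.79998779296875, 139.0]]
key [ 0.66063757 -0.15097495  0.218     ]
B [ 232  172   64   45 1490] [264.8557047  199.36778523] ((263.4999694824219, 193.99998474121094), (43.99999237060547, 62.99999237060547), 90.0) [[232.0, 172.0], [295.0, 172.0], [295.0, 216.0], [232.0, 216.0]]
R [ 345  147   76   70 2608] [381.24194785 181.43788344] ((382.8699951171875, 182.41000366210938), (67.74083709716797, 62.79108428955078), 8.130102157592773) [[344.8999938964844, 208.6999969482422], [353.79998779296875, 146.5], [420.79998779296875, 156.10000610351562], [412.0, 218.3000030517578]]
handle [245 195  36  11 372] [262.94086022 200.05645161] ((262.5, 200.0), (10.0, 35.0), 90.0)
handle [364 189  34  14 338] [379.9852071  195.67159763] ((380.4082946777344, 195.68777465820312), (34.29648208618164, 10.11052417755127), 7.594643592834473)
keyside [404.34394904 194.78025478] [ 0.66086352 -0.15640844  0.218     ]
```

View pics/crop.png

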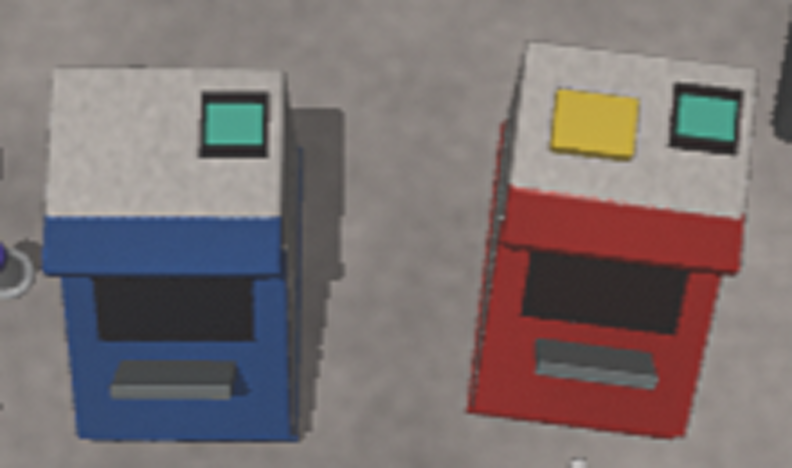

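The crop shows, for each unit, the back top edge, the visor's lower front edge, the handle's end face and the door's lower edge. I'll convert these to unit poses.

```bash
cat > m.py <<'E'
from h import *
C=cal('top')
def P(u,v,z): return onz(C,(215+u/3.6,95+v/3.6),z)
pts={'blue':[('back',(52,67),(282,70),.205,.120,0),('visor',(45,272),(280,275),.189,-.035,0),('handle',(112,392),(233,392),.1446,-.1122,0)],
'red':[('back',(527,42),(755,68),.205,.120,0),('visor',(500,243),(738,273),.189,-.035,0),('handle',(535,370),(657,383),.1446,-.1122,0)]}
for k,L in pts.items():
    M=[]
    for n,a,b,z,ux,uy in L:
        A,B=P(*a,z),P(*b,z);d=A-B;yaw=np.arctan2(-d[0],d[1]);m=(A+B)/2
        print(k,n,m.round(4),'len',np.linalg.norm(d).round(4),'yaw',yaw.round(4));M.append((m,ux,yaw))
    d=M[0][0]-M[2][0];print(' yaw from mids',np.arctan2(d[1],d[0]).round(4))
    y=np.arctan2(d[1],d[0])*.5+.5*M[1][2]
    for m,ux,_ in M: print('  origin',(m[:2]-ux*np.array([np.cos(y),np.sin(y)])).round(4))
E
python3 m.py
```

```text
blue back [0.7143 0.1536 0.205 ] len 0.1674 yaw -0.0384
blue visor [0.5652 0.1589 0.189 ] len 0.1693 yaw -0.0372
blue handle [0.4856 0.1581 0.1446] len 0.0898 yaw -0.0238
 yaw from mids -0.0196
  origin [0.5943 0.1571]
  origin [0.6002 0.1579]
  origin [0.5977 0.155 ]
red back [ 0.7162 -0.1911  0.205 ] len 0.1663 yaw -0.1452
red visor [ 0.5688 -0.1698  0.189 ] len 0.1721 yaw -0.1537
red handle [ 0.4897 -0.1564  0.1446] len 0.0908 yaw -0.1317
 yaw from mids -0.1524
  origin [ 0.5976 -0.1729]
  origin [ 0.6034 -0.1752]
  origin [ 0.6006 -0.1735]
```

```bash
cat > pl.py <<'E'
from h import *
import json
# commanded pose kept in cmd.json; applied(row) updates it after a move
def cmd():
    d=json.load(open('cmd.json'));return np.array(d[0]),R.from_quat(d[1])
def save(p,r): json.dump([list(map(float,p)),r.as_quat().tolist()],open('cmd.json','w'))
def applied(v):
    p,r=cmd();v=np.array(v,float);save(p+r.apply(v[:3]/100),r*R.from_rotvec(v[3:]))
def delta(p,r,name=''):
    p0,r0=cmd();print(name,(r0.inv().apply(np.array(p)-p0)*100).round(2),(r0.inv()*r).as_rotvec().round(3))
def unit(o,yaw):
    Rz=R.from_euler('z',yaw);return lambda v:Rz.apply(v)+np.array([o[0],o[1],0]),Rz
BO,BY=(.597,.157),-.03
RO,RY=(.600,-.174),-.15
def grip(th=0,back=0,O=BO,Y=BY):  # TCP pose at blue handle for door angle th
    f,Rz=unit(O,Y);Q=R.from_euler('y',th)
    g=np.array([0,0,.15])+Q.apply([-.1031,0,-.0185]); z=Q.apply([.574,0,-.819]);y=Q.apply([.819,0,.574])
    M=R.from_matrix(np.c_[np.cross(y,z),y,z])
    return f(g+(.019-back)*z),Rz*M
E
python3 - <<'E'
from pl import *
s=telemetry.get_state();save([.218,.586,.231],R.from_quat(s['tool_rot']/np.linalg.norm(s['tool_rot'])))
for b in(.15,.08): 
    p,r=grip(0,b);print(p);delta(p,r,b)
E
```

```text
[0.41878623 0.16234802 0.238789  ]
0.15 [-33.58 -32.72  -0.72] [-0.531 -0.379  1.204]
[0.45894815 0.1611428  0.181459  ]
0.08 [-37.38 -31.42   5.01] [-0.531 -0.379  1.204]
```

Request:
play_rows --deltas "1 -33.6 -32.7 -0.7 -0.53 -0.38 1.2;1 -33.6 -32.7 -0.7 -0.53 -0.38 1.2;1 -33.6 -32.7 -0.7 -0.53 -0.38 1.2;1 -33.6 -32.7 -0.7 -0.53 -0.38 1.2;1 -33.6 -32.7 -0.7 -0.53 -0.38 1.2;1 -33.6 -32.7 -0.7 -0.53 -0.38 1.2;1 -33.6 -32.7 -0.7 -0.53 -0.38 1.2;1 -33.6 -32.7 -0.7 -0.53 -0.38 1.2;1 -33.6 -32.7 -0.7 -0.53 -0.38 1.2;1 -33.6 -32.7 -0.7 -0.53 -0.38 1.2;1 -33.6 -32.7 -0.7 -0.53 -0.38 1.2;1 -33.6 -32.7 -0.7 -0.53 -0.38 1.2" --grip_force 60

```text
t: 1.3
tool_pos: [0.4188, 0.1621, 0.2383]
tool_rot: [0.683, 0.665, 0.21, 0.216]
contact_force: [0.4, 0.0, -0.0]
width: 0.998
```

Run:
```python
from pl import *
applied([-33.6,-32.7,-.7,-.53,-.38,1.2])
print(cmd()[0],cmd()[1].as_quat())
C=cal('wrist');im=eyes.grab_frame('wrist');cv2.imwrite('pics/w1.png',im)
f,_=unit(BO,BY)
for n,v in dict(end1=[-.1122,.045,.1446],end2=[-.1122,-.045,.1446],vis1=[-.035,.085,.189],vis2=[-.035,-.085,.189]).items(): print(n,proj(C,f(v)).round(1))
```

```text
[0.41907888 0.16246366 0.23863254] [0.68283683 0.66570711 0.20903656 0.21649857]
end1 [326.5 150.4]
end2 [326.2 246.5]
vis1 [433.7 100.6]
vis2 [413.9 278.9]
```

View pics/w1.png

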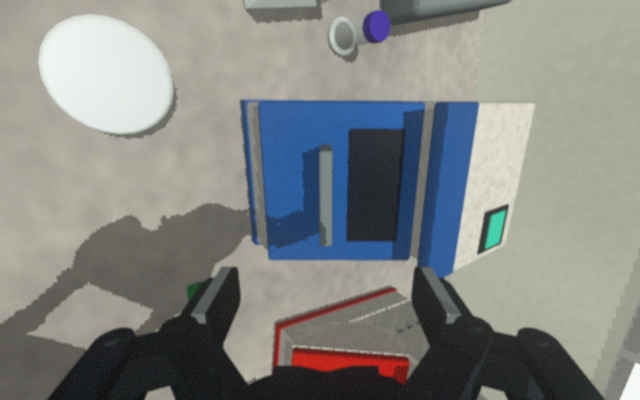

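The wrist view puts the handle's end face at x 320–332, y 147–246, within 2 px of the prediction and centred between the fingers. Moving in along the door normal.

Request:
play_rows --deltas "1 0 0 4 0 0 0;1 0 0 8 0 0 0;1 0 0 11 0 0 0;1 0 0 13 0 0 0;1 0 0 14.8 0 0 0;1 0 0 14.8 0 0 0;0.3 0 0 14.8 0 0 0;0 0 0 14.8 0 0 0;0 0 0 14.8 0 0 0;0 0 0 14.8 0 0 0;0 0 0 14.8 0 0 0;0 0 0 14.8 0 0 0"

```text
t: 2.55
tool_pos: [0.5033, 0.1601, 0.1174]
tool_rot: [0.683, 0.665, 0.21, 0.216]
contact_force: [-4.7, 1.5, 3.9]
width: 0.129
```

Run:
```python
from pl import *
applied([0,0,14.8,0,0,0])
p,r=cmd();s=telemetry.get_state();print(p,s['tool_pos'],s['width'],s['contact_force'],'tool F',r.inv().apply(s['contact_force']))
for th in(0,.01,.02,.03,.05,.08,.12,-.02,-.04,-.06): 
    q,rr=grip(th,.002);q0,_=grip(0,.002);_,r0=grip(0)
    print(th,(r0.inv().apply(q-q0)*100).round(2),(r0.inv()*rr).as_rotvec().round(3))
```

```text
[0.50399018 0.15989555 0.11744064] [0.50334437 0.16013343 0.11735467] 0.1294444151578853 [-4.72834511  1.54786709  3.91625404] tool F [ 1.41222504 -1.6537353  -5.9465087 ]
0 [0. 0. 0.] [0. 0. 0.]
0.01 [-0.    0.03 -0.09] [0.01 0.   0.  ]
0.02 [-0.    0.06 -0.19] [0.02 0.   0.  ]
0.03 [-0.    0.09 -0.28] [ 0.03 -0.    0.  ]
0.05 [ 0.    0.15 -0.47] [0.05 0.   0.  ]
0.08 [-0.    0.25 -0.75] [ 0.08 -0.    0.  ]
0.12 [ 0.    0.39 -1.12] [0.12 0.   0.  ]
-0.02 [-0.   -0.05  0.19] [-0.02  0.    0.  ]
-0.04 [-0.   -0.1   0.38] [-0.04  0.    0.  ]
-0.06 [-0.   -0.14  0.57] [-0.06 -0.    0.  ]
```

Gripped (width 0.129 × 85 ≈ 11 mm). Now a gentle tug along the arc.

Request:
play_rows --deltas "0 0 0.03 -0.09 0.01 0 0;0 0 0.06 -0.19 0.02 0 0;0 0 0.09 -0.28 0.03 0 0;0 0 0.09 -0.28 0.03 0 0;0 0 0.09 -0.28 0.03 0 0"

```text
t: 3.05
tool_pos: [0.5025, 0.1601, 0.1192]
tool_rot: [0.686, 0.669, 0.2, 0.205]
contact_force: [2.8, 3.7, -10.0]
width: 0.132
```

Run:
```python
from pl import *
p0,r0=cmd()
applied([0,.09,-.28,.03,0,0])
p,r=cmd();s=telemetry.get_state();print('moved',r0.inv().apply(s['tool_pos']-[.5033,.1601,.1174])*1000,'F',r.inv().apply(s['contact_force']),s['ft_torque'])
print('rot',(r0.inv()*R.from_quat(s['tool_rot'])).as_rotvec())
```

```text
moved [ 0.01018725  0.33843683 -1.91649716] F [ 3.80129574 -3.27784127  9.82845895] [ 0.41646815 -0.32715386  0.10544699]
rot [0.03015555 0.00238194 0.00136625]
```

Request:
play_rows --deltas "0 0 0.03 -0.1 0.01 0 0;0 0 0.06 -0.2 0.02 0 0;0 0 0.1 -0.3 0.03 0 0;0 0 0.1 -0.3 0.03 0 0;0 0 0.1 -0.3 0.03 0 0"

```text
t: 3.55
tool_pos: [0.5015, 0.1602, 0.1196]
tool_rot: [0.689, 0.672, 0.189, 0.194]
contact_force: [23.8, 4.5, -38.8]
width: 0.131
```

```bash
cat > rep.py <<'E'
from pl import *
import sys
applied([float(x) for x in sys.argv[1].split()])
p,r=cmd();s=telemetry.get_state();r0=grip(0)[1]
print('t',s['t'],'meas-from-grip mm',(r0.inv().apply(s['tool_pos']-[.5033,.1601,.1174])*1000).round(2),'cmd',(r0.inv().apply(p-[.5040,.1599,.1174])*1000).round(2),'rot',(r0.inv()*R.from_quat(s['tool_rot'])).as_rotvec().round(3),'F',r.inv().apply(s['contact_force']).round(1),s['width'])
E
python3 rep.py "0 .1 -.3 .03 0 0"
```

```text
t 3.55 meas-from-grip mm [-0.   -0.16 -2.83] cmd [ 0.01  2.   -5.81] rot [ 0.063  0.003 -0.004] F [ 5.2 -0.2 45.5] 0.13126673464424157
```

45 N along the arc and the door does not give, so it appears caught. I'll ease off, check that the force falls back the same way, then let go.

Request:
play_rows --deltas "0 0 -0.05 0.15 -0.015 0 0;0 0 -0.1 0.3 -0.03 0 0;0 0 -0.1 0.3 -0.03 0 0"

```text
t: 3.85
tool_pos: [0.5022, 0.1601, 0.1191]
tool_rot: [0.686, 0.669, 0.2, 0.205]
contact_force: [3.0, 1.4, -7.5]
width: 0.128
```

```bash
python3 rep.py "0 -.1 .3 -.03 0 0"
```

```text
t 3.85 meas-from-grip mm [-0.06  0.12 -2.03] cmd [-0.    0.83 -2.87] rot [ 0.03   0.002 -0.004] F [ 1.5 -1.7  7.9] 0.12808438131605226
```

Caught: held 45 N, back to 8 N at the same position. Return to neutral, open, retreat along the normal.

Request:
play_rows --deltas "0 0 -0.09 0.28 -0.03 0 0;0 0 -0.09 0.28 -0.03 0 0;0.5 0 -0.09 0.2 -0.03 0 0;1 0 -0.09 0.2 -0.03 0 0;1 0 -0.09 0.2 -0.03 0 0;1 0 -0.09 0.2 -0.03 0 0;1 0 -0.09 0.2 -0.03 0 0;1 0 -0.09 -3 -0.03 0 0;1 0 -0.09 -7 -0.03 0 0;1 0 -0.09 -11 -0.03 0 0;1 0 -0.09 -14 -0.03 0 0;1 0 -0.09 -14 -0.03 0 0"

```text
t: 5.05
tool_pos: [0.4262, 0.1635, 0.2411]
tool_rot: [0.682, 0.665, 0.214, 0.217]
contact_force: [-0.1, 1.3, -0.2]
width: 1.0
```

```bash
python3 rep.py "0 -.09 -14 -.03 0 0"
python3 - <<'E'
from pl import *
im=eyes.grab_frame('wrist');cv2.imwrite('pics/w2.png',im)
# key: tool down, jaws shut, tool x along +y of the world (natural at j1~0)
key=np.array([.661,-.153,.218])
z=np.array([0,0,-1.]);
for yaw in(-.2,):
    Rz=R.from_euler('z',yaw);r=Rz*R.from_matrix(np.c_[[0,1,0],[1,0,0],[0,0,-1]])
    p,_=cmd()
    delta([p[0],p[1],.36],r,'lift'); delta(key+[0,0,.10],r,'above')
E
```

```text
t 5.05 meas-from-grip mm [   1.09    7.78 -145.57] cmd [ 3.0000e-02  4.1200e+00 -1.4284e+02] rot [-0.009  0.006 -0.002] F [ 1.3 -0.2  0.1] 0.9997471449591171
lift [ -0.03   7.08 -10.09] [ 0.61  -0.05   0.169]
above [-30.92  24.58   7.41] [ 0.61  -0.05   0.169]
```

Run:
```python
from pl import *
s=telemetry.get_state();print(s['tool_pos'],s['tool_rot'],cmd()[1].as_quat(),abs(s['qd']).max())
save(s['tool_pos'],R.from_quat(s['tool_rot']))
key=np.array([.661,-.153,.218]);r=R.from_euler('z',-.2)*R.from_matrix(np.c_[[0,1,0],[1,0,0],[0,0,-1]])
p,_=cmd();delta([p[0],p[1],.36],r,'lift'); delta(key+[0,0,.10],r,'above')
```

```text
[0.42588397 0.16293204 0.23892411] [0.68238101 0.66493305 0.21259628 0.21684793] [0.68283683 0.66570711 0.20903656 0.21649857] 0.06381745991824186
lift [ 0.02  7.01 -9.87] [ 0.615 -0.056  0.169]
above [-30.97  24.43   7.57] [ 0.615 -0.056  0.169]
```

View pics/w2.png

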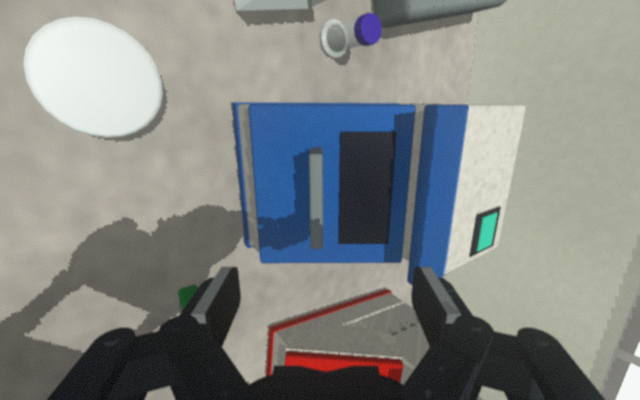

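The blue door stands as before (handle end face at (316,198), shut). Lift, then over to above the key with jaws shut.

Request:
play_rows --deltas "0 0 7 -9.9 0 0 0;0 0 7 -9.9 0 0 0;0 0 7 -9.9 0 0 0;0 -31 24.4 7.6 0.615 -0.055 0.17;0 -31 24.4 7.6 0.615 -0.055 0.17;0 -31 24.4 7.6 0.615 -0.055 0.17;0 -31 24.4 7.6 0.615 -0.055 0.17;0 -31 24.4 7.6 0.615 -0.055 0.17;0 -31 24.4 7.6 0.615 -0.055 0.17;0 -31 24.4 7.6 0.615 -0.055 0.17;0 -31 24.4 7.6 0.615 -0.055 0.17;0 -31 24.4 7.6 0.615 -0.055 0.17"

```text
t: 6.3
tool_pos: [0.6614, -0.1604, 0.3071]
tool_rot: [0.777, 0.63, -0.005, -0.003]
contact_force: [0.1, 0.9, -1.0]
width: 0.002
```

Request:
play_rows --deltas "0 0 0 0 0 0 0;0 0 0 0 0 0 0;0 0 0 0 0 0 0"

```text
t: 6.6
tool_pos: [0.6598, -0.1529, 0.3148]
tool_rot: [0.774, 0.633, -0.002, -0.001]
contact_force: [-0.2, 0.0, -0.0]
width: 0.002
```

Run:
```python
from pl import *
s=telemetry.get_state();print(s['tool_pos'],s['tool_rot'],s['width'],s['contact_force'],abs(s['qd']).max())
r=R.from_quat(s['tool_rot']);print('z',r.apply([0,0,1]))
save(s['tool_pos'],r);delta([.661,-.153,.225],r,'hover')
C=cal('wrist');im=eyes.grab_frame('wrist');h=cv2.cvtColor(im,cv2.COLOR_BGR2HSV)
m=cv2.inRange(h,(20,120,100),(35,255,255));n,l,st,c=cv2.connectedComponentsWithStats(m);i=1+np.argmax(st[1:,4]);print(st[i],c[i],onz(C,c[i],.218),'tip px',proj(C,s['tool_pos']))
im2=im;cv2.imwrite('pics/w3.png',im)
```

```text
[ 0.65983239 -0.15293233  0.31476849] [ 0.7744936   0.63257702 -0.00225381 -0.00095346] 0.001579477177578142 [-0.23767936  0.01471271 -0.03017511] 0.01820401233077432
z [-0.0046974  -0.00137452 -0.99998802]
hover [0.04 0.15 8.98] [0. 0. 0.]
[ 301  170   55   70 3572] [328.87066069 204.31718925] [ 0.66202712 -0.15051195  0.218     ] tip px [326.88219147 267.12846727]
```

View pics/w3.png

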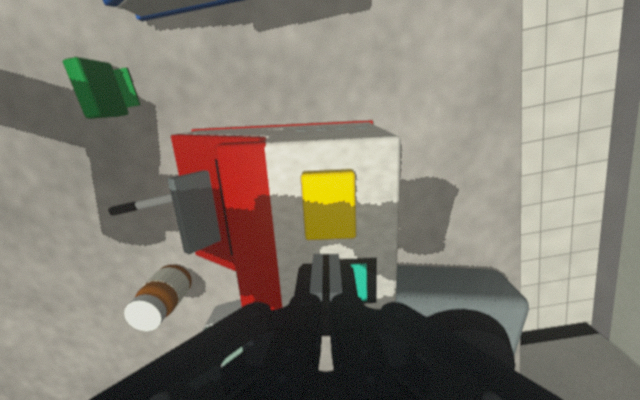

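Key at (0.662, −0.151, 0.218) from the wrist view too; the tip lines up above it. Descend and press straight down.

Request:
play_rows --deltas "0 -0.2 0.2 4 0 0 0;0 -0.2 0.2 7.5 0 0 0;0 -0.2 0.2 9 0 0 0;0 -0.2 0.2 9.5 0 0 0;0 -0.2 0.2 10 0 0 0;0 -0.2 0.2 10.4 0 0 0;0 -0.2 0.2 10.6 0 0 0;0 -0.2 0.2 10.6 0 0 0;0 -0.2 0.2 10.6 0 0 0"

```text
t: 7.55
tool_pos: [0.6627, -0.1566, 0.2115]
tool_rot: [0.775, 0.632, -0.001, 0.001]
contact_force: [-2.3, 2.2, 5.9]
width: -0.0
```

Request:
play_rows --deltas "0 0 0 0.1 0 0 0;0 0 0 0.15 0 0 0;0 0 0 0.15 0 0 0;0 0 0 0.15 0 0 0;0 0 0 0 0 0 0;0 0 0 -3 0 0 0;0 0 0 -7 0 0 0;0 0 0 -12 0 0 0;0 0 0 -16 0 0 0;0 0 0 -16 0 0 0;0 0 0 -16 0 0 0"

```text
t: 8.65
tool_pos: [0.6634, -0.1569, 0.3716]
tool_rot: [0.775, 0.632, -0.001, 0.002]
contact_force: [0.6, 0.1, -0.4]
width: 0.006
```

Run:
```python
from pl import *
s=telemetry.get_state();print(s['t'],s['tool_pos'],s['contact_force'])
a=eyes.grab_frame('side')[90:330,180:480];b=eyes.grab_frame('top')[90:290,190:490]
a=cv2.resize(a,None,fx=1.6,fy=1.6,interpolation=2);b=cv2.resize(b,(int(a.shape[1]*.65),int(a.shape[1]*.65*200/300)),interpolation=2)
o=np.zeros((a.shape[0],a.shape[1]+b.shape[1],3),np.uint8);o[:,:a.shape[1]]=a;o[:b.shape[0],a.shape[1]:]=b
cv2.imwrite('pics/f1.png',o);print(o.shape)
```

```text
8.65 [ 0.66338408 -0.15690986  0.37162375] [ 0.5710654   0.11684109 -0.39506193]
(384, 792, 3)
```

View pics/f1.png

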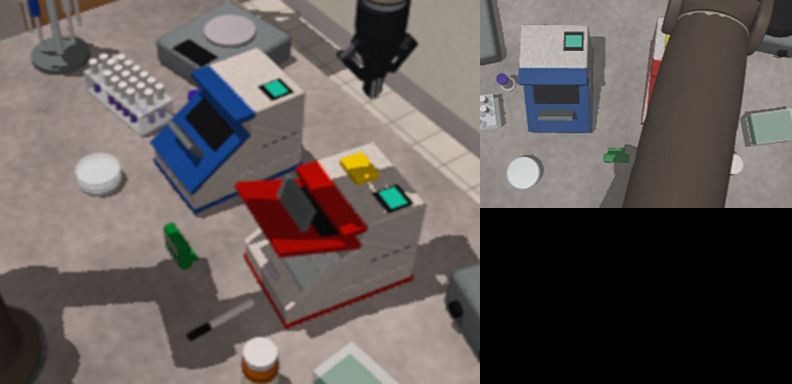

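The side view shows the red door raised with its lower corners at crop (237,187) and (275,254), the blue door shut, and the bystanders in place. I'll check the opening angle numerically before handing in.

Run:
```python
from pl import *
C=cal('side');f,_=unit(RO,RY)
print('seen',(180+237/1.6,90+187/1.6),(180+275/1.6,90+254/1.6))
for th in(.7,.8,.9,.95,1.05):
    Q=R.from_euler('y',th)
    g=lambda y:np.array([0,y,.15])+Q.apply(np.array([-.819,0,-.574])*.16+np.array([-.574,0,.819])*.016)
    print(th,[proj(C,f(g(y))).round(1).tolist() for y in(.085,-.085)])
# bystander change test: side image before vs now in regions
a=cv2.imread('pics/side0.png').astype(int);b=eyes.grab_frame('side').astype(int)
h0,h1=[cv2.cvtColor(x.astype(np.uint8),cv2.COLOR_BGR2HSV) for x in(a,b)]
for n,lo,hi,r in(('timer',(45,120,30),(80,255,255),(270,220,310,265)),('blue',(100,120,30),(125,255,255),(270,130,370,225)),('dish',(0,0,190),(179,40,255),(220,180,262,215)),('jar',(8,120,40),(20,255,255),(325,300,360,340))):
    x0,y0,x1,y1=r;out=[]
    for h in(h0,h1):
        m=cv2.moments(cv2.inRange(h,lo,hi)[y0:y1,x0:x1],True);out.append((m['m00'],round(m['m10']/max(m['m00'],1)+x0,1),round(m['m01']/max(m['m00'],1)+y0,1)))
    print(n,out)
```

```text
seen (328.125, 206.875) (351.875, 248.75)
0.7 [[322.7, 214.4], [350.4, 259.4]]
0.8 [[323.9, 210.0], [351.9, 254.9]]
0.9 [[325.7, 205.4], [354.0, 250.3]]
0.95 [[326.7, 203.1], [355.3, 247.9]]
1.05 [[329.3, 198.5], [358.2, 243.1]]
timer [(247.0, 292.7, 243.9), (244.0, 292.6, 244.0)]
blue [(2221.0, 308.1, 174.3), (2170.0, 307.4, 173.6)]
dish [(280.0, 241.3, 196.2), (380.0, 240.6, 195.3)]
jar [(198.0, 342.0, 325.3), (196.0, 342.0, 325.3)]
```

```bash
python3 -c "
from plant import ticket,telemetry
print(telemetry.get_state()['contact_force']);print(ticket.close_job())"
```

```text
[-1.29692636 -0.68400753 -0.79765207]
the job is handed in; nothing more can be done
None
```

The job is done and handed in, at about 9 s on the robot's clock.

- **Blue door:** I gripped the handle and tugged along its arc. It held about 45 N with only 2–3 mm of movement at the gripper, so it was already caught and needed no pressing. It is still shut in the last pictures.
- **Red door:** I pressed the yellow key about 6.5 mm with 5.9 N, then a little further, and lifted straight up. The door sprang open by itself. Its lower corners in the side view fit an angle of about 0.9 rad, within 4 px of full opening at 0.95. That measurement cannot tell 0.9 from 0.95.
- **Other items:** The timer and jar moved by no more than 0.1 px in the side view, and the dish stack by about 1 px (its visible patch changed, probably with the shadow). For the marker, tube rack, tip box and purple-cap tube I only looked at the last pictures, and they appear undisturbed.
- **Handover:** The arm was clear at about 0.37 m height. The force reading was about 1.7 N, the same small offset seen at the start.

One disagreement: right after letting go of the blue handle, the measured position differed by about 4 mm from where I had commanded the tool. I took the measured position from there on.

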